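# Clip the facing strip and hold the cam clamp at full lift

### The arm

A 6-joint arm with a two-finger parallel gripper is mounted at the origin on the work surface. World frame = base frame: x ahead of the robot, y to its left, z up, the work surface at z = 0. Lengths are in m, angles in rad, forces in N, time in s.
With the tool pointing down it reaches from about 0.35 to 0.975 m from the base axis. Payload 4.9 kg.
Tool frame: the origin (TCP) lies at the very end of the fingers, on their centre line; the grasp point (between the pads) lies 19 mm behind it (ctrl.grip_point_offset is the distance from the TCP to the grasp point, in m); z points along the fingers, y is the line along which they close (so a half turn about z gives the same grasp; the last joint's range is limited). The gripper opens to 85 mm and grips with 20 to 120 N. Pads are 22 mm wide; open, the fingers measure 114 mm over their backs; the gripper's body (76 mm by 85 mm) begins 54 mm behind the grasp point. The pads swing forward as they close: fully open they stand 13 mm farther back than shut.
Start: joints at [0.996, 0.053, 1.613, -0, 1.476, -0.119], TCP at [0.275, 0.561, 0.231] pointing down, gripper open.
Joint ranges: [-3.01, 3.01], [-1.01, 2.22], [0.06, 2.58], [-1.02, 4.17], [0.09, 2.62], [-3.14, 3.14]. Speed limits (rad/s): [2.57, 2.57, 3.14, 3.14, 3.14, 3.14].

### API

Orientations are given as a rotation vector (axis times angle).
In Python, from station import ctrl gives the robot as it stands.
- The arm moves only by the tool send_rows, never from a script. Its argument "rows" is a list of rows, each a list of 3 entries, a list of its own where there are three numbers: the finger opening in cm, from 0 to 8.54, then the shift along the tool's x, y, z in cm, then the turn about the tool's z in degrees. A call has 1 to 10 rows; each row shifts and turns the commanded pose from where the row before left it, along the tool's axes as they then stand; what a row does not reach is not made up. A row lasts 1/8 s, in which the tool goes at most 62.5 mm and 10.7 degrees, less where a joint would pass 70% of its speed; a pose out of reach is approached as far as the arm can. A call with a gripper value outside its range is refused whole. The fingers move at their own pace and stop on an object; "newtons" is the grip in N (left out, the last holds). Time passes only in rows, so rows that do not move let the fingers close. It gives the time, the measured TCP pose, the force, the opening and the grip force at its end, in the units of the state.
- ctrl.get_obs(): the state, without advancing time (a new reading comes with each control period).
- ctrl.get_image(name): name is "scene" or "side" or "wrist"; returns a dict with "frame" (400x640x3 uint8, red, green, blue), "range_z" (400x640 float32, m along the optical axis (not along the pixel's ray), 0 where there is no reading), "fx", "fy", "cx", "cy" (pixels), "cam_to_world" (4x4, takes a point from camera to world coordinates). Camera axes: x right, y down, z forward; pixel columns grow to the right and rows downward; lengths in m; the calibration is good to about 2 mm. A picture is of the moment at which its call begins.
- ctrl.finish_job(): hands the job in; it is judged then, once.
The state is a dict: "t": time; "q": joint angles; "dq": joint speeds; "effort": joint torques, N m; "tool_pos": TCP position; "tool_rot": TCP orientation; "contact_force": force on the tool from outside, world axes, zero at the start; "wrist_torque": the same for the moment, N m; "opening": finger opening in m; "grip_force": force on a finger pad.
Only numpy, scipy, OpenCV 4.12 (cv2) and the standard library are available. Lean on these libraries where they do the work, as an engineer would, in place of code of your own. Each camera call takes 0.05 s, during which the arm holds its last target. There are 200 camera calls.

### The job

Get the carved panel clamped for the glue to grab: take the spring clip off its wooden rail and let it close over the top edges of the facing strip and the aluminium fence together, at about the middle of their length and well down over them. Then, leaving the clip on, take the cam lever by its upright knob and swing it to the cam's highest lift, where the lever points straight away from the fence over the black index line, so that the pad presses the panel against the strip. The lever springs back, so finish while still holding the knob there, and do not disturb the gouges or the jar.

Things in the scene. Friction and masses are not known exactly. Their poses are not given: they have to be found in the camera images.
- clip: Dark steel spring clip, a 90 g two-armed peg, handles up, jaws down. Origin: middle of the pivot pin; x along the pin, y the squeezing line, z up. Jaw faces 24 mm wide, 22 to 40 mm below the origin, 15 mm apart at the start. It starts on the rail, whose top is 18 mm below the origin; the same depth suits strip and fence. When squeezed this frame tilts 0.25 rad about x.
- clip_handles (a point): Point midway between the clip's two handle bars, 40 mm above its pivot; axes as the clip. The bars are round, 12 mm thick, 38 mm long along x, 56 mm wide (y) over their outsides at the start, 36 mm when squeezed to the stop.
- clip_jaw (a joint): Opening of the clip's arms, rad: 0 at the start (jaws 15 mm apart), 0.5 at the stop, squeezed fully open (jaws 27 to 34 mm apart). About 9 N on each handle begins to open it, 14 N holds it fully open; the spring closes it when let go.
- rail: Wooden rest for the clip: an upright rail 160 mm long (x), 15 mm thick (y), its top edge 90 mm above the table, on a foot 80 mm wide and 22 mm high. Origin under the middle of the foot. Fixed.
- jig: Plywood bed of the clamping jig, fixed, 270 by 280 mm, 18 mm thick. The bed spans x -135 to 135 and y -185 to 95 mm about this origin, which lies at table height. Along its +y side stands the fence (inner face at y = 65 mm); at y = -124 mm is the cam's upright axle. The cam pushes the pad to +y.
- fence: Aluminium angle fixed on the bed, its upright leg 200 mm long (jig x), 6 mm thick and 60 mm high, top edge 78 mm above the table. Origin at the middle of the leg's foot. Fixed to the jig.
- strip: Loose wooden facing strip standing on its edge on the bed beside the fence's inner face (up to 2 mm from it): 180 mm long (x), 9 mm thick (y), 60 mm high, top level with the fence. Origin under its middle. Fence and strip pressed together are 15 mm thick.
- edge_mid (a point): Point on the jig, level with the top edges of fence and strip (78 mm above the table), at the middle of their length and of their 15 mm joint thickness; its axes are those of the jig (x along the fence, y from the cam to the fence).
- panel: Loose pale carved panel lying flat on the bed between pad and strip: 160 (x) by 90 (y) by 20 mm, with two recesses. Origin under its middle. It starts 2 to 6 mm from the strip.
- pad: Black rubber pad 70 by 8 by 16 mm on the cam's shoe, sprung: at full lift it presses the panel with about 8 N. Origin at its centre.
- cam_lever (a joint): Angle of the cam lever about its upright axle, anticlockwise from above positive. 0: at rest, the lever points to the jig's -x, the cam at its lowest. 1.57: highest lift (18 mm), the lever points to the jig's -y, over the black index line; beyond it the lift falls again, stop at 2.2. A spring drives it back to 0: about 3 N at the knob at rest, up to 8 N near the highest lift.
- cam_knob: Upright round wooden knob on the lever's end, 22 mm diameter, 55 mm tall; grasp it from above. Origin at its centre, 84.5 mm above the table and 100 mm from the cam's axle; the steel lever bar below it (20 mm wide, 12 mm thick) has its top 57 mm above the table. It spins freely on the lever.
- cam_axis (a point): Point on the axle of the cam lever at the knob's mid-height; its axes are those of the jig.
- gouge_a: Carving gouge with wooden handle and 10 mm blade, 225 mm long, lying on the bench; leave alone. Origin under the ferrule.
- gouge_b: Carving gouge with wooden handle and 20 mm blade, 225 mm long; leave alone. Origin under the ferrule.
- wax_jar: Jar 70 mm in diameter, 60 mm high; leave alone. Origin under its middle.
Not all that is in view belongs to the job. Of the things like the panel, leave any that is yellow; of the rest the smaller one is meant.

How it is judged:
On the way, in this order (a step that is already met when the one before it is completed fails the run):
1. the clip is let go and pinches strip and fence together near their middle (contact force between clip and strip above 3 N and contact force between clip and fence above 3 N and contact force between clip and the fingers below 0.2 N and x of clip in the frame of jig between -0.04 and 0.04 m and z of clip in the frame of jig below 0.108 m and angle between clip's own z axis and vertical below 0.3 rad and angle between strip's own z axis and vertical below 0.1 rad), for 0.3 s.
2. the lever is held at the cam's highest lift, the panel pressed against the strip (value of joint cam_lever between 1.42 and 1.72 rad and contact force between the fingers and cam_knob above 1 N and contact force between pad and panel above 4 N and contact force between panel and strip above 2 N), for 0.3 s.
At the end, for the whole second after the job is handed in: Clip untouched, pinching strip and fence (over 3 N each) within 40 mm of the middle, pivot under 30 mm above their tops, upright within 0.3 rad, strip within 0.1. Fingers hold the knob (over 1 N), lever still at 1.42 to 1.72 rad; pad presses panel over 4 N, panel presses strip over 2 N (all of step 1 and all of step 2 and velocity of joint cam_lever between -0.1 and 0.1 rad/s); the arm keeps its last pose, push and grip.
It fails at once if a gouge or the jar is moved by more than 30 mm (distance of any of gouge_a, gouge_b, wax_jar from where it was at the start of the episode above 0.03 m).
It fails at once if the strip is knocked over (angle between strip's own z axis and vertical above 0.6 rad).
It also fails if it takes over 58 s, if anything falls off the work surface, if the arm or the gripper's body presses on something with over 40 N, if the wrist force passes 120 N, or if a joint passes its speed limit or range.

## Working session

There is one attempt and no reset: what is moved stays moved. The work goes in short steps, Python scripts to look and compute and a tool call to move; the robot and the scene stay as the last step left them, time stands still between calls to the robot, and variables do not carry over. Pictures are saved under pics/ and viewed, at most 10 in all, crops included, and the job is handed in when it is done.

Besides the shell and the picture viewer there is one more tool, called as name(argument=value, ...), one argument or row to a line, values as JSON. send_rows: Moves the arm, as the interface text tells. Its arguments: {"type":"object","properties":{"rows":{"type":"array","items":{"type":"array"}},"newtons":{"type":"number"}},"required":["rows"]}

```bash
ls; mkdir -p pics; cat > h.py <<'E'
import numpy as np, cv2
from station import ctrl
def cap(name):
    im=ctrl.get_image(name); np.savez('pics/%s.npz'%name,**im); return im
def pts(im):
    z=im['range_z']; v,u=np.indices(z.shape)
    p=np.stack([(u-im['cx'])/im['fx']*z,(v-im['cy'])/im['fy']*z,z],-1)
    T=im['cam_to_world']; return p@T[:3,:3].T+T[:3,3]
E
python3 - <<'E'
from h import *
ims={n:cap(n) for n in ('scene','side')}
for n,im in ims.items(): cv2.imwrite(f'pics/{n}0.png',im['frame'][...,::-1]); print(n,im['cam_to_world'],im['fx'])
print(ctrl.get_obs())
E
```

```text
pics
scene [[-0.10796293  0.68255912 -0.72281191  1.41143627]
 [ 0.99415358  0.07292963 -0.07962368  0.01886506]
 [-0.00163347 -0.72718245 -0.68644228  0.97028537]
 [ 0.          0.          0.          1.        ]] 426.5582710559466
side [[ 0.93388705 -0.26075014  0.2446719   0.22643814]
 [-0.35751979 -0.66967621  0.6509327  -0.74983734]
 [-0.00587984 -0.69537266 -0.71862527  0.90230157]
 [ 0.          0.          0.          1.        ]] 375.57661262952877
{'t': 0.1, 'q': array([ 9.96001430e-01,  5.33016685e-02,  1.61418304e+00, -3.46331861e-05,
        1.47602802e+00, -1.18946551e-01]), 'dq': array([-0.00031877, -0.00179897, -0.00235662, -0.00071133,  0.00226282,
       -0.00067156]), 'effort': array([ 8.96937718e-05, -3.94905174e+01, -3.71363783e+01, -1.62362512e-04,
        3.84782528e-03,  7.65250775e-06]), 'tool_pos': array([0.27479884, 0.56069711, 0.23016353]), 'tool_rot': array([-7.09715780e-01, -3.05973897e+00,  2.85425970e-03]), 'contact_force': array([-0.48262837, -0.64373365,  0.14448665]), 'wrist_torque': array([-0.0014174 , -0.01992071, -0.04260476]), 'grip_force': 0.0, 'opening': 0.0852525945423001}
```

View pics/scene0.png

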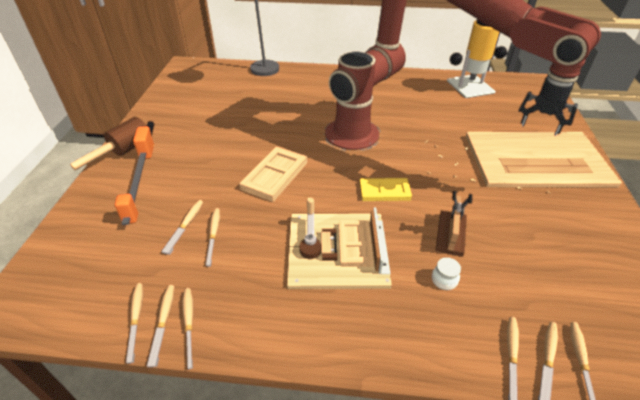

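View pics/side0.png

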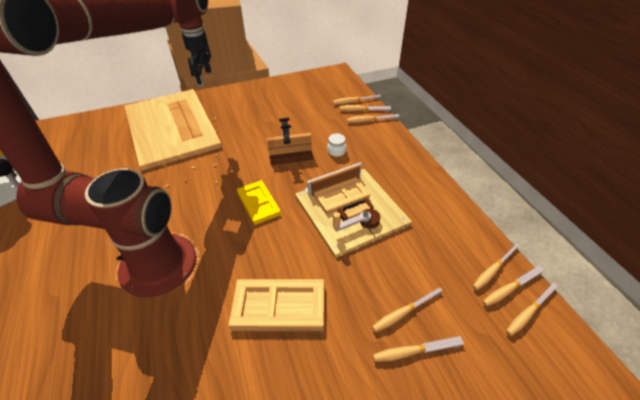

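The panel candidates in the scene view are a large pale one at (273,173), a yellow one at (386,188), and a small pale one in the jig at (350,243). The last fits, being the smaller of the non-yellow ones and lying between pad and strip. The clip is at (458,205) on its rail, the jar at (447,273), and the knob at (310,208) at the end of the lever. Next I'll make an enlarged crop to confirm and take depth measurements.

```bash
python3 - <<'E'
from h import *
im=np.load('pics/scene.npz'); P=pts(im)
c=im['frame'][180:300,280:480,::-1]; cv2.imwrite('pics/crop0.png',cv2.resize(c,None,fx=4,fy=4,interpolation=cv2.INTER_CUBIC)[:600])
def box(m,tag):
    q=P[m]; r=cv2.minAreaRect(q[:,:2].astype(np.float32)*1000)
    print(tag,m.sum(),'mean',q.mean(0).round(4),'rect',np.round(r[0],1),np.round(r[1],1),round(r[2],1))
for n in('scene','side'):
    im=np.load(f'pics/{n}.npz');P=pts(im);x,y,z=np.moveaxis(P,-1,0)
    near=(x>.4)&(x<.85)&(y<.5)&(y>-.2)
    for lo,hi,t in((.012,.024,'bed'),(.070,.082,'fence/strip'),(.083,.096,'rail top'),(.098,.118,'knobtop'),(.125,.2,'handles'),(.052,.0605,'lev/jar')):
        m=near&(z>lo)&(z<hi); k,l,s,_=cv2.connectedComponentsWithStats(m.astype(np.uint8))
        for i in range(1,k):
            if s[i,4]>12: box(l==i,f'{n} {t} px{s[i,:4]}')
E
```

```text
scene bed px[436 210  31  45] 697 mean [0.5173 0.3195 0.0208] rect [505.  324.5] [ 80.2 164.8] 79.7
scene bed px[287 214 104  74] 3956 mean [ 0.6398 -0.0294  0.018 ] rect [604.2 -12.9] [274.  280.4] 6.3
scene bed px[330 239   4  10] 32 mean [ 0.593  -0.0294  0.0176] rect [593.  -30.2] [37.2  8.9] 6.2
scene bed px[432 273  26  16] 75 mean [0.7017 0.2796 0.0177] rect [695.3 279.7] [69.5 31.2] 67.1
scene bed px[507 317  12  23] 138 mean [0.8187 0.4322 0.0201] rect [818.7 434.9] [26.7 64.6] 80.9
scene fence/strip px[307 208   7   5] 21 mean [ 0.5203 -0.1024  0.0759] rect [ 520.5 -102.9] [18.4  9.2] 84.7
scene fence/strip px[371 208  13  55] 306 mean [0.5997 0.0948 0.0773] rect [591.4  94.1] [200.1  16.4] 6.7
scene fence/strip px[451 214   3  10] 15 mean [0.5092 0.3141 0.0767] rect [512.3 313. ] [ 6.4 45.1] 81.5
scene fence/strip px[452 235   6   4] 17 mean [0.5829 0.3104 0.0764] rect [582.4 310.4] [ 7.3 16.6] 19.2
scene rail top px[456 195   5   8] 27 mean [0.4376 0.3378 0.0892] rect [440.1 336.6] [12.1 30.7] 84.5
scene rail top px[307 205   7   4] 23 mean [ 0.5197 -0.1016  0.0901] rect 
[... 1990 characters left out ...]
px[282 131   8   8] 40 mean [0.4916 0.3162 0.1075] rect [490.9 316.6] [21.3 25.7] 76.9
side knobtop px[333 213   8   8] 52 mean [ 0.5101 -0.1058  0.109 ] rect [ 510.1 -104.5] [18.  19.5] 40.5
side handles px[279 118  12  14] 111 mean [0.4938 0.3257 0.1454] rect [493.6 324.4] [55.7 35.8] 81.4
side lev/jar px[329 134  16  13] 78 mean [0.6721 0.2812 0.058 ] rect [674.4 287.7] [65.8 55.6] 67.1
side lev/jar px[268 142  44   8] 87 mean [0.5027 0.3186 0.0568] rect [502.  318.6] [ 11.  157.4] 80.8
side lev/jar px[308 173  45  17] 89 mean [0.5678 0.0859 0.0564] rect [571.7  85.6] [160.1  14.2] 2.5
side lev/jar px[335 212  36  20] 205 mean [ 0.5687 -0.0987  0.0567] rect [566.3 -94.3] [121.5  31.1] 2.8
```

View pics/crop0.png

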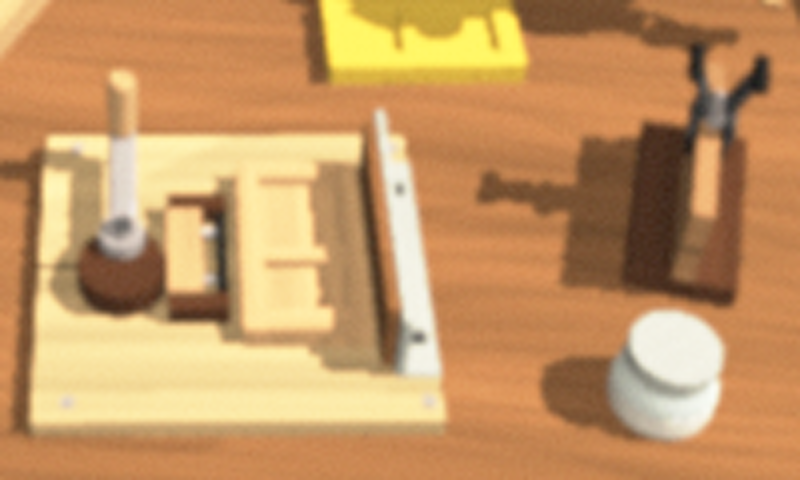

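The crop confirms the small pale panel at crop (285,250), between pad and strip. The clip is at crop (725,100) on the rail and the jar at crop (665,370). The fits agree with the given sizes:
- **Jig:** yaw +6.4°, edge_mid about (0.591, 0.095).
- **Axle:** about (0.612, -0.0915).
- **Clip:** about (0.495, 0.325), yaw -9.4°.

```bash
cat >> h.py <<'E'
from scipy.spatial.transform import Rotation as Ro
def go(xyz,yang):
    o=ctrl.get_obs(); R=Ro.from_rotvec(o['tool_rot']).as_matrix()
    a=np.degrees(np.arctan2(R[1,1],R[0,1])); d=(yang-a+90)%180-90
    print('t',o['t'],'pos',o['tool_pos'].round(4),'yang',a.round(2),'tilt',R[2,2].round(4),'q6',o['q'][5].round(2))
    print('shift tool cm (no turn)',(R.T@(np.array(xyz)-o['tool_pos'])*100).round(2),'turn',-round(d,2))
E
python3 -c "
from h import *
go((.4945,.325,.19),80.6)"
```

```text
t 0.1 pos [0.2748 0.5607 0.2302] yang 63.88 tilt -1.0 q6 -0.12
shift tool cm (no turn) [-30.1  -11.48   4.03] turn -16.72
```

send_rows(
  rows=[
    [8.5,[-3.76,-1.44,0.5],0],
    [8.5,[-3.76,-1.44,0.5],0],
    [8.5,[-3.76,-1.44,0.5],0],
    [8.5,[-3.76,-1.44,0.5],0],
    [8.5,[-3.76,-1.44,0.5],0],
    [8.5,[-3.76,-1.44,0.5],0],
    [8.5,[-3.76,-1.44,0.5],0],
    [8.5,[-3.76,-1.44,0.5],0],
    [8.5,[0,0,0],-8.4],
    [8.5,[0,0,0],-8.3],
  ],
)

```text
t: 1.35
tool_pos: [0.4945, 0.3245, 0.1904]
tool_rot: [-0.252, -3.13, 0.001]
contact_force: [-0.7, -0.1, 0.2]
opening: 0.0849
grip_force: 0.0
```

```bash
python3 - <<'E'
from h import *
go((.4945,.325,.128),80.6)
im=cap('wrist'); cv2.imwrite('pics/wrist1.png',im['frame'][...,::-1]); P=pts(im);x,y,z=np.moveaxis(P,-1,0)
m=(abs(x-.495)<.06)&(abs(y-.325)<.06)&(z>.125)&(z<.165)&(im['frame'].max(-1)<90)
k,l,s,_=cv2.connectedComponentsWithStats(m.astype(np.uint8))
for i in range(1,k):
    if s[i,4]>60:
        q=P[l==i]; print(s[i],q.mean(0).round(4),cv2.minAreaRect(q[:,:2].astype(np.float32)*1000))
E
```

```text
t 1.35 pos [0.4945 0.3245 0.1904] yang 80.78 tilt -1.0 q6 -0.96
shift tool cm (no turn) [0.   0.05 6.24] turn 0.18
[ 276  193   32   60 1497] [0.4883 0.3095 0.1474] ((489.672607421875, 310.1527404785156), (18.497575759887695, 37.10234451293945), 78.736572265625)
[ 335  194   33   59 1475] [0.4948 0.3471 0.147 ] ((495.6703796386719, 346.6203308105469), (17.904470443725586, 36.05192184448242), 81.4698715209961)
```

View pics/wrist1.png

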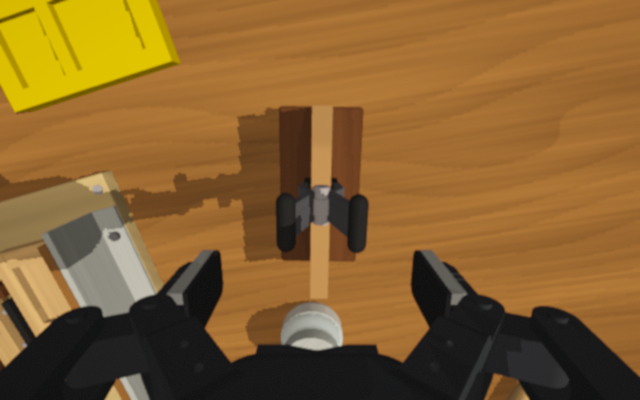

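The wrist view shows the two handle bars at (287,222) and (357,222), square to the fingers and about 2 mm off centre. I'll descend and squeeze.

send_rows(
  rows=[
    [8.5,[0.1,0.2,1.5],0],
    [8.5,[0,0,1.6],0],
    [8.5,[0,0,1.6],0],
    [8.5,[0,0,1.5],0],
    [8.5,[0,0,0],0],
    [6.2,[0,0,0],0],
    [5.0,[0,0,0],0],
    [3.4,[0,0,0],0],
    [3.0,[0,0,0],0],
    [3.0,[0,0,0],0],
  ],
  newtons=40,
)

```text
t: 2.65
tool_pos: [0.4938, 0.3274, 0.1293]
tool_rot: [0.258, 3.131, 0.0]
contact_force: [0.2, 0.8, -0.7]
opening: 0.0327
grip_force: 40.5
```

send_rows(
  rows=[
    [3.0,[0,0,0],0],
    [3.0,[0,0,0],0],
    [3.0,[0,0,0],0],
  ],
)

```text
t: 3.02
tool_pos: [0.4938, 0.3275, 0.1293]
tool_rot: [0.258, 3.131, 0.0]
contact_force: [-0.1, 0.8, -1.0]
opening: 0.0326
grip_force: 40.5
```

```bash
python3 - <<'E'
from h import *
im=cap('side'); cv2.imwrite('pics/side1.png',cv2.resize(im['frame'][70:190,220:380,::-1],None,fx=5,fy=5,interpolation=cv2.INTER_CUBIC))
print(ctrl.get_obs()['contact_force'],ctrl.get_obs()['opening'])
E
```

```text
[ 0.0731041  -0.16101463 -0.73918841] 0.03254552445350257
```

View pics/side1.png

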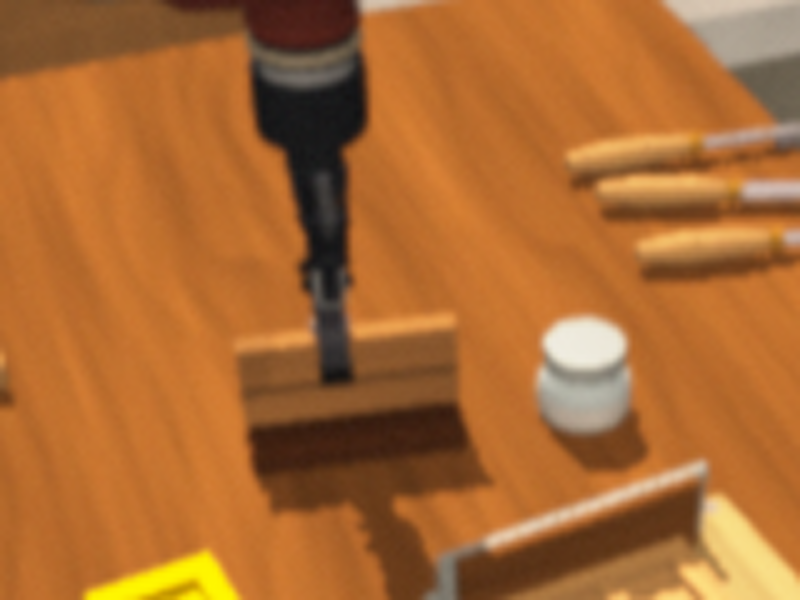

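The side view shows the clip, crop (330,330), gripped and squeezed, upright on the rail. I'll lift it straight up.

send_rows(
  rows=[
    [3.0,[0,0,-0.5],0],
    [3.0,[0,0,-1],0],
    [3.0,[0,0,-1.5],0],
    [3.0,[0,0,-1.5],0],
    [3.0,[0,0,-1.5],0],
    [3.0,[0,0,-1],0],
    [3.0,[0,0,0],0],
  ],
)

```text
t: 3.95
tool_pos: [0.4944, 0.3278, 0.2007]
tool_rot: [0.258, 3.129, 0.002]
contact_force: [-0.1, 0.8, -0.7]
opening: 0.0328
grip_force: 40.5
```

```bash
python3 - <<'E'
from h import *
go((.5911,.0948,.185),96.4)
im=cap('side'); P=pts(im);x,y,z=np.moveaxis(P,-1,0); o=ctrl.get_obs()['tool_pos']
m=(abs(x-o[0])<.04)&(abs(y-o[1])<.05)&(z>.105)&(z<.21)
print('lowest z near',np.percentile(z[m],[0,2,10]))
cv2.imwrite('pics/side2.png',cv2.resize(im['frame'][50:170,220:380,::-1],None,fx=5,fy=5,interpolation=cv2.INTER_CUBIC))
E
```

```text
t 3.95 pos [0.4944 0.3278 0.2007] yang 80.58 tilt -1.0 q6 -0.95
shift tool cm (no turn) [-13.35 -21.4    1.57] turn -15.82
lowest z near [0.13315813 0.13567624 0.14041422]
```

View pics/side2.png

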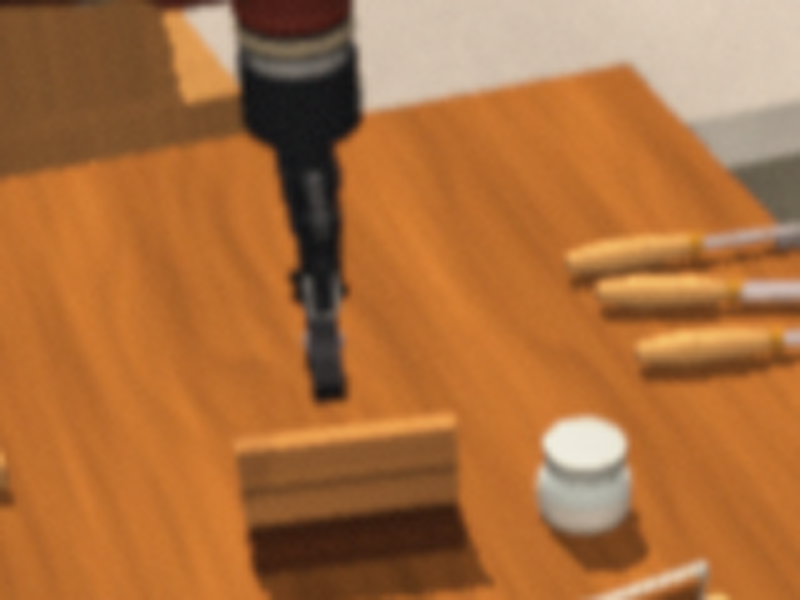

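The clip is clear of the rail and hangs straight at crop (325,340). I'll carry it over edge_mid, turning as needed.

send_rows(
  rows=[
    [3.0,[-1.6,-2.6,0],0],
    [3.0,[-1.9,-3.1,0.2],0],
    [3.0,[-2.0,-3.2,0.3],0],
    [3.0,[-2.0,-3.2,0.3],0],
    [3.0,[-2.0,-3.2,0.3],0],
    [3.0,[-2.0,-3.2,0.3],0],
    [3.0,[-1.9,-2.9,0.2],0],
    [3.0,[0,0,0],-8],
    [3.0,[0,0,0],-7.8],
    [3.0,[0,0,0],0],
  ],
)

```text
t: 5.25
tool_pos: [0.5905, 0.0943, 0.1822]
tool_rot: [0.172, -3.135, -0.0]
contact_force: [0.5, -0.8, -1.0]
opening: 0.0326
grip_force: 40.5
```

```bash
python3 - <<'E'
from h import *
go((.5911,.0948,.119),96.4)
im=cap('wrist'); cv2.imwrite('pics/wrist2.png',im['frame'][...,::-1]); P=pts(im);x,y,z=np.moveaxis(P,-1,0)
f=im['frame'].astype(int)
m=(z>.070)&(z<.084)&(abs(x-.59)<.13)&(abs(y-.095)<.04)
k,l,s,_=cv2.connectedComponentsWithStats(m.astype(np.uint8))
for i in range(1,k):
    if s[i,4]>100: q=P[l==i]; print(s[i],q.mean(0).round(4),np.round(cv2.minAreaRect(q[:,:2].astype(np.float32)*1000)[0:2],1),cv2.minAreaRect(q[:,:2].astype(np.float32)*1000)[2])
E
```

```text
t 5.25 pos [0.5905 0.0943 0.1822] yang 96.28 tilt -1.0 q6 -1.65
shift tool cm (no turn) [-0.08  0.05  6.32] turn -0.12
[ 307   64   22  150 2724] [0.5432 0.0909 0.0781] [[546.5  91. ]
 [112.8  15.6]] 6.388683795928955
[309 257  10  41 402] [0.6604 0.1001 0.078 ] [[660.7 100.1]
 [ 39.6   7.9]] 6.350696086883545
[320 257   7  51 337] [0.6652 0.1088 0.078 ] [[664.4 108.8]
 [ 49.3   5.3]] 6.567873001098633
```

View pics/wrist2.png

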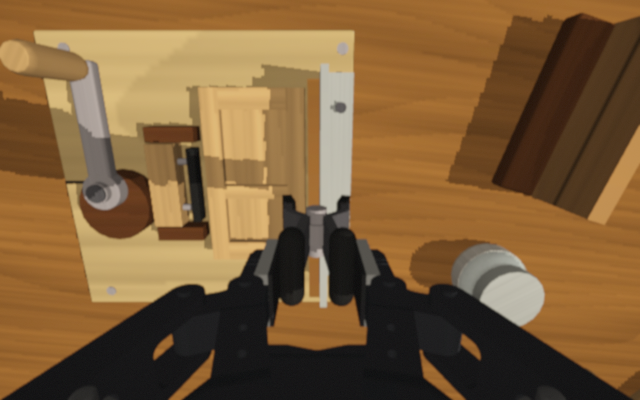

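The view shows the clip's jaws straddling the strip and fence line, strip edge x≈313 and fence x≈337 at row 190. By wrist depth, the joint edge centre at x=0.591 is y≈0.096. I'll lower it.

send_rows(
  rows=[
    [3.0,[-0.1,0.12,1.0],0],
    [3.0,[0,0,1.2],0],
    [3.0,[0,0,1.0],0],
    [3.0,[0,0,0.8],0],
    [3.0,[0,0,0.8],0],
    [3.0,[0,0,0.7],0],
    [3.0,[0,0,0.5],0],
    [3.0,[0,0,0.2],0],
    [3.0,[0,0,0],0],
  ],
)

```text
t: 6.42
tool_pos: [0.5919, 0.0957, 0.1213]
tool_rot: [-0.175, 3.137, -0.0]
contact_force: [0.2, -0.2, -0.4]
opening: 0.0328
grip_force: 40.5
```

```bash
python3 - <<'E'
from h import *
go((.5911,.0955,.119),96.4); print(ctrl.get_obs()['contact_force'])
ims=[cap(n)['frame'] for n in('scene','side')]
a=cv2.resize(ims[0][170:270,330:430],(400,400),interpolation=3); b=cv2.resize(ims[1][100:220,270:390],(400,400),interpolation=3)
cv2.imwrite('pics/place.png',np.hstack([a,b])[...,::-1])
E
```

```text
t 6.425 pos [0.5919 0.0957 0.1213] yang 96.38 tilt -1.0 q6 -1.65
shift tool cm (no turn) [ 0.08 -0.01  0.23] turn -0.02
[ 0.20637935 -0.20955101 -0.42488705]
```

View pics/place.png

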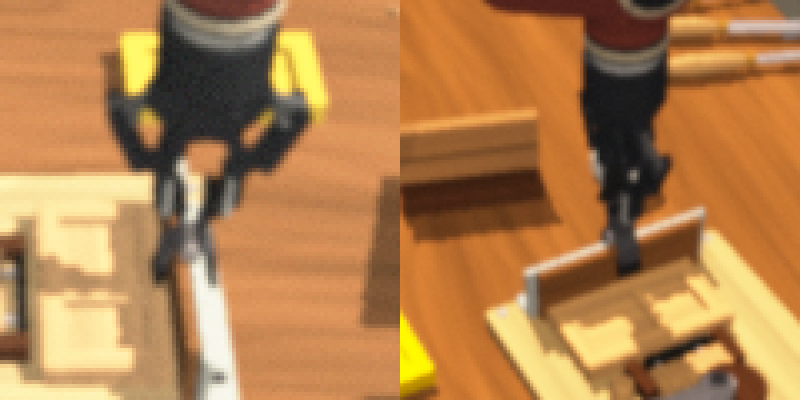

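The clip straddles strip and fence, with one jaw on the strip's inside and the other behind the fence, and there is no contact load. I'll release it, then rise.

send_rows(
  rows=[
    [4.0,[0,0,0.1],0],
    [5.0,[0,0,0],0],
    [6.0,[0,0,0],0],
    [8.5,[0,0,0],0],
    [8.5,[0,0,0],0],
    [8.5,[0,0,0],0],
    [8.5,[0,0,-1.5],0],
    [8.5,[0,0,-3],0],
    [8.5,[0,0,-4],0],
    [8.5,[0,0,-1],0],
  ],
)

```text
t: 7.78
tool_pos: [0.5939, 0.0958, 0.2203]
tool_rot: [-0.175, 3.129, -0.0]
contact_force: [0.6, -0.0, -0.4]
opening: 0.0848
grip_force: 0.0
```

```bash
python3 - <<'E'
from h import *
k=(.5126,-.1026,.18)
go(k,96.4)
im=cap('wrist'); P=pts(im);x,y,z=np.moveaxis(P,-1,0)
for t,m in (('handles',(abs(x-.591)<.05)&(abs(y-.095)<.06)&(z>.11)&(z<.15)),('knob',(abs(x-.513)<.04)&(abs(y+.103)<.04)&(z>.105)&(z<.12))):
    q=P[m]; print(t,len(q), q.mean(0).round(4) if len(q) else '',np.percentile(z[m],[2,98]) if len(q) else '', cv2.minAreaRect(q[:,:2].astype(np.float32)*1000) if len(q) else '')
a=cv2.resize(im['frame'],(640,400)); cv2.imwrite('pics/wrist3.png',a[...,::-1])
E
```

```text
t 7.775 pos [0.5939 0.0958 0.2203] yang 96.39 tilt -1.0 q6 -1.65
shift tool cm (no turn) [ 10.32 -18.81   3.96] turn -0.01
handles 2269 [0.5895 0.0961 0.1355] [0.11152534 0.14454475] ((590.369873046875, 96.1473159790039), (36.93643569946289, 55.730194091796875), 6.3354339599609375)
knob 830 [ 0.5111 -0.0985  0.1107] [0.10549256 0.11320082] ((511.1549987792969, -99.85222625732422), (20.245935440063477, 20.41959571838379), 24.70608901977539)
```

View pics/wrist3.png

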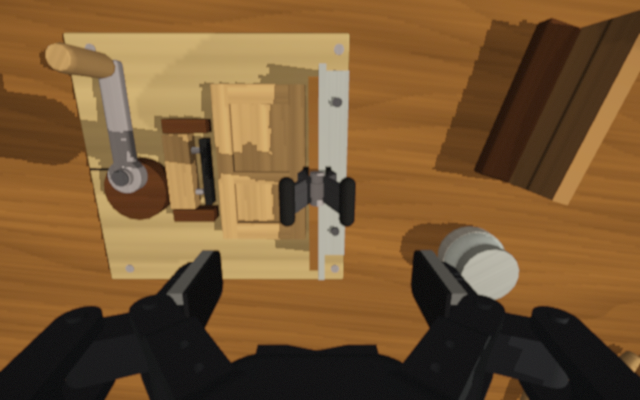

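The clip sits closed on strip and fence: handles 55.7 mm wide, centre (0.590, 0.096), pivot about 0.098 m high, jaws over strip x≈313 and fence x≈335. The knob is at about (0.511, -0.101), its top at image (60,55). I'll move there and turn the fingers 90° so they close along the jig's x. The knob spins, so no turning is needed during the swing.

send_rows(
  rows=[
    [8.5,[1.7,-3.1,0.5],0],
    [8.5,[1.7,-3.1,0.7],0],
    [8.5,[1.8,-3.1,0.7],0],
    [8.5,[1.8,-3.1,0.7],0],
    [8.5,[1.7,-3.1,0.7],0],
    [8.5,[1.7,-3.1,0.7],0],
    [8.5,[0,0,0],10],
    [8.5,[0,0,0],10],
    [8.5,[0,0,0],10],
    [8.5,[0,0,0],10],
  ],
)

```text
t: 9.07
tool_pos: [0.5083, -0.1004, 0.1737]
tool_rot: [-0.917, -3.002, -0.0]
contact_force: [0.1, 0.6, 1.3]
opening: 0.0848
grip_force: 0.0
```

send_rows(
  rows=[
    [8.5,[0,0,0],10],
    [8.5,[0,0,0],10],
    [8.5,[0,0,0],10],
    [8.5,[0,0,0],10],
    [8.5,[0,0,0],10],
    [8.5,[0,0,0],0],
  ],
)

```text
t: 9.82
tool_pos: [0.5085, -0.1004, 0.174]
tool_rot: [-2.091, -2.342, 0.001]
contact_force: [0.7, 0.1, 0.5]
opening: 0.0849
grip_force: 0.0
```

```bash
python3 - <<'E'
from h import *
im=cap('wrist'); P=pts(im);x,y,z=np.moveaxis(P,-1,0)
m=(abs(x-.513)<.03)&(abs(y+.103)<.03)&(z>.108)&(z<.118)
q=P[m]; print(len(q),q.mean(0).round(4),cv2.minAreaRect(q[:,:2].astype(np.float32)*1000))
go((.5115,-.1015,.072),6.4)
E
```

```text
655 [ 0.5104 -0.1003  0.1116] ((510.0593566894531, -101.10416412353516), (19.979875564575195, 19.410663604736328), 48.80914306640625)
t 9.875 pos [ 0.5086 -0.1005  0.1742] yang 6.55 tilt -1.0 q6 -0.45
shift tool cm (no turn) [-0.15  0.3  10.22] turn 0.15
```

send_rows(
  rows=[
    [8.5,[-0.1,0.25,2.2],0],
    [8.5,[0,0,2.5],0],
    [8.5,[0,0,2.5],0],
    [8.5,[0,0,2.0],0],
    [8.5,[0,0,1.0],0],
    [6,[0,0,0],0],
    [4,[0,0,0],0],
    [1.5,[0,0,0],0],
    [1.5,[0,0,0],0],
    [1.5,[0,0,0],0],
  ],
  newtons=60,
)

```text
t: 11.12
tool_pos: [0.5112, -0.1017, 0.0745]
tool_rot: [-2.093, -2.341, 0.003]
contact_force: [-6.0, -0.5, 6.9]
opening: 0.0203
grip_force: 58.5
```

send_rows(
  rows=[
    [1.5,[0,0,0],0],
    [1.5,[0,0,0],0],
  ],
)

```text
t: 11.38
tool_pos: [0.5112, -0.1017, 0.0745]
tool_rot: [-2.093, -2.341, 0.003]
contact_force: [-6.4, -0.1, 6.4]
opening: 0.0203
grip_force: 58.5
```

```bash
python3 - <<'E'
from h import *
o=ctrl.get_obs(); print(o['tool_pos'],o['opening'],o['contact_force'])
go((.6231,-.1909,.072),6.4)
R=Ro.from_rotvec(o['tool_rot']).as_matrix(); ax=np.array([.612,-.0915]); p=o['tool_pos'][:2]-ax
print('r',np.hypot(*p),np.degrees(np.arctan2(*p[::-1])))
p*=.1/np.hypot(*p); pos=o['tool_pos'].copy()
a0=np.arctan2(p[1],p[0]); a1=np.radians(-83.6-360 if a0<-np.pi else -83.6); a0=a0 if a0<0 else a0-2*np.pi
prev=pos
for a in np.linspace(a0,a1,16)[1:]:
    n=np.array([*(ax+.1*np.array([np.cos(a),np.sin(a)])),pos[2]]); print((R.T@(n-prev)*100).round(2)); prev=n
E
```

```text
[ 0.51123949 -0.1017143   0.07447773] 0.020300634655740408 [-6.39820831 -0.12752376  6.36650973]
t 11.375 pos [ 0.5112 -0.1017  0.0745] yang 6.41 tilt -1.0 q6 -0.45
shift tool cm (no turn) [-10.11  10.12   0.23] turn 0.01
r 0.10127691332678909 -174.21158409340455
[-1.05  0.17  0.  ]
[-1.04  0.15  0.  ]
[-1.02  0.26 -0.  ]
[-0.99  0.37 -0.  ]
[-0.94  0.47 -0.  ]
[-0.89  0.57 -0.  ]
[-0.82  0.66 -0.  ]
[-0.75  0.74 -0.  ]
[-0.67  0.82 -0.  ]
[-0.58  0.88 -0.  ]
[-0.48  0.94 -0.  ]
[-0.38  0.98 -0.  ]
[-0.27  1.02 -0.  ]
[-0.17  1.04 -0.  ]
[-0.06  1.05 -0.  ]
```

The knob is gripped: opening 20 mm, 58 N. I'll swing the first half and check the forces.

send_rows(
  rows=[
    [1.5,[-1.05,0.12,0],0],
    [1.5,[-1.04,0.15,0],0],
    [1.5,[-1.02,0.26,0],0],
    [1.5,[-0.99,0.37,0],0],
    [1.5,[-0.94,0.47,0],0],
    [1.5,[-0.89,0.57,0],0],
    [1.5,[-0.82,0.66,0],0],
    [1.5,[-0.75,0.74,0],0],
  ],
)

```text
t: 12.38
tool_pos: [0.5529, -0.1724, 0.0744]
tool_rot: [-2.093, -2.341, 0.002]
contact_force: [-5.1, 2.5, 7.5]
opening: 0.0204
grip_force: 58.6
```

```bash
python3 - <<'E'
from h import *
o=ctrl.get_obs(); p=o['tool_pos'][:2]-[.612,-.0915]
print(o['tool_pos'],o['opening'],o['contact_force'],'r',np.hypot(*p),np.degrees(np.arctan2(*p[::-1])))
go((.6231,-.1909,.0745),6.4)
E
```

```text
[ 0.55286014 -0.17240181  0.07443269] 0.020383757437627773 [-5.10295034  2.49874644  7.45302674] r 0.1002129027096492 -126.16710003877427
t 12.375 pos [ 0.5529 -0.1724  0.0744] yang 6.4 tilt -1.0 q6 -0.54
shift tool cm (no turn) [-2.62  6.77 -0.02] turn -0.0
```

send_rows(
  rows=[
    [1.5,[-0.67,0.82,0],0],
    [1.5,[-0.58,0.88,0],0],
    [1.5,[-0.48,0.94,0],0],
    [1.5,[-0.38,0.98,0],0],
    [1.5,[-0.27,1.02,0],0],
    [1.5,[-0.17,1.04,0],0],
    [1.5,[-0.06,1.05,0],0],
    [1.5,[0,0,0],0],
    [1.5,[0,0,0],0],
    [1.5,[0,0,0],0],
  ],
)

```text
t: 13.62
tool_pos: [0.6223, -0.1902, 0.0744]
tool_rot: [-2.092, -2.34, 0.002]
contact_force: [-6.5, 2.5, 5.8]
opening: 0.0204
grip_force: 58.8
```

```bash
python3 - <<'E'
from h import *
o=ctrl.get_obs(); p=o['tool_pos'][:2]-[.612,-.0915]
print(o['tool_pos'],o['opening'],o['contact_force'],o['dq'].round(4),'r',np.hypot(*p),np.degrees(np.arctan2(*p[::-1])))
go((.6231,-.1909,.0745),6.4)
ims=[cap(n)['frame'] for n in('scene','side')]
a=cv2.resize(ims[0][190:300,280:400],(436,400),interpolation=3); b=cv2.resize(ims[1][150:260,290:390],(364,400),interpolation=3)
cv2.imwrite('pics/end.png',np.hstack([a,b])[...,::-1])
E
```

```text
[ 0.6222802  -0.19018438  0.07444308] 0.020392612598849474 [-6.46815768  2.53974329  5.75709236] [-0.0007  0.0009  0.0008 -0.0017  0.001   0.0002] r 0.0992183876478019 -84.05280700020973
t 13.625 pos [ 0.6223 -0.1902  0.0744] yang 6.41 tilt -1.0 q6 -0.52
shift tool cm (no turn) [-0.08  0.07 -0.01] turn 0.01
```

View pics/end.png

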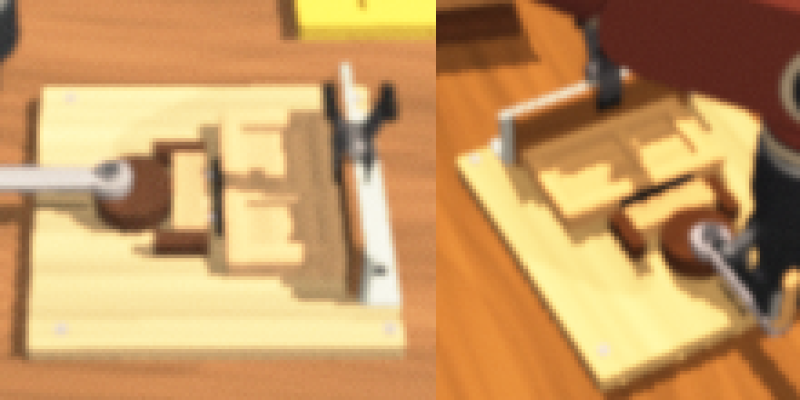

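The lever points straight out over the index line, at scene crop (50,180). The pad is at the panel, crop (215,185), and the clip is still on the edge, crop (355,115). One depth check that the panel meets the strip before I hand in.

```bash
python3 - <<'E'
from h import *
c,s=np.cos(np.radians(6.4)),np.sin(np.radians(6.4))
for n in('scene','side'):
    im=np.load(f'pics/{n}.npz');P=pts(im);d=P-[.598,.0317,0]; X=d[...,0]*c+d[...,1]*s; Y=-d[...,0]*s+d[...,1]*c; z=P[...,2]
    m=(abs(X)<.095)&(Y>-.06)&(Y<.062)&(z>.034)&(z<.042); print(n,m.sum(),'panel y mm',np.percentile(Y[m],[1,99])*1000,'x',np.percentile(X[m],[1,99])*1000)
    e=(abs(X)<.1)&(abs(Y-.063)<.02)&(z>.076)&(z<.0795); print('edges y',np.percentile(Y[e],[1,99])*1000)
    h=(abs(X)<.05)&(abs(Y-.0635)<.04)&(z>.12)&(z<.16); print('clip x,y,ztop',X[h].mean()*1000,np.percentile(Y[h],[1,99])*1000,np.percentile(z[h],98))
E
```

```text
scene 945 panel y mm [-59.12786485  55.71584976] x [-86.66089636  74.37163983]
edges y [53.27884401 75.92494626]
clip x,y,ztop 3.8772833347085682 [35.56313594 90.30780164] 0.14528056493851385
side 792 panel y mm [-58.7733466   58.43023191] x [-87.46522813  71.96774695]
edges y [49.71123812 75.72099877]
clip x,y,ztop -9.5020654240878 [37.60126112 84.65558474] 0.14278551360230768
```

```bash
python3 -c "
from station import ctrl
print(ctrl.finish_job())"
```

```text
the job is handed in; nothing more can be done
None
```

The job is handed in at about 14 s, but no verdict came back: the clip is closed over strip and fence at mid-length, the lever is held over the index line, and depth shows the panel's edge at the strip; I saw no sign of the gouges or jar being disturbed but did not measure them afterwards.

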